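# Wind the carriage crank to its index and lock it

## Robot

A 7-joint arm with a two-finger parallel gripper is mounted at the origin on the work surface. World frame = base frame: x ahead of the robot, y to its left, z up, the work surface at z = 0. Lengths are in m, angles in rad, forces in N, time in s.
With the tool pointing down it reaches from about 0.35 to 0.9 m from the base axis. Payload 8.1 kg.
Tool frame: the origin (TCP) lies midway between the tips of the shut fingers; the grasp point (between the pads) lies 19 mm behind it; z points along the fingers, y is the line along which they close (so a half turn about z gives the same grasp; the last joint's range is limited). The gripper opens to 92 mm and grips with 3 to 60 N. Pads are 19 mm wide; open, the fingers measure 130 mm over their backs; the gripper's body (75 mm by 190 mm) begins 47 mm behind the grasp point.
Start: joints at [-1.434, 0.434, 0.025, 1.573, -0.012, 1.134, -0.075], TCP at [0.148, 0.607, 0.227] pointing down, gripper open.
Joint ranges: [-2.62, 2.62], [-0.44, 2.09], [-1.27, 1.32], [0.08, 2.57], [-1.32, 4.46], [0.12, 2], [-2.74, 2.74]. Speed limits (rad/s): [2.22, 2.22, 3.01, 3.01, 3.14, 3.14, 3.14].

## Interface

Orientations are given as [roll, pitch, yaw] about the fixed x, y, z axes, in that order (R = Rz(yaw) Ry(pitch) Rx(roll)).
In Python, from bench import robot gives the robot as it stands.
- The arm moves only by the tool jog_arm, never from a script. Its argument "motion" is a list of rows, each a list of 5 numbers: the finger opening in mm, from 0 to 91.8, then the shift along the tool's x, y, z in mm, then the turn about the tool's z in rad. A call has 1 to 12 rows; each row is the pose to reach, as a shift and turn from the pose commanded when the call began, along the tool's axes at that moment; what a row does not reach only later rows make up. A row lasts 1/8 s, in which the tool goes at most 62.5 mm and 10.7 degrees, less where a joint would pass 70% of its speed; a pose out of reach is approached as far as the arm can. A call with a gripper value outside its range is refused whole. The fingers move at their own pace and stop on an object; "squeeze" is the grip in N (left out, the last holds). Time passes only in rows, so rows that repeat a pose let the fingers close. It gives the time, the measured TCP pose, the force, the opening and the grip force at its end, in the units of the state.
- robot.get_obs(): the state, without advancing time (a new reading comes with each control period).
- robot.get_image(name): name is "side" or "top"; returns the picture (480x640x3 uint8, red, green, blue); there is no depth.
- robot.calibration(name): a dict with "fx", "fy", "cx", "cy" (pixels), "rvec" (rotation vector, rad) and "tvec" (3), from world to camera coordinates, as OpenCV has them. Camera axes: x right, y down, z forward; pixel columns grow to the right and rows downward; lengths in m; the calibration is good to about 2 mm. A picture is of the moment at which its call begins. calibration takes no time and is no camera call.
- robot.finish_job(): hands the job in; it is judged then, once.
Trained networks look in the newest picture that a camera, given by its name, has taken for a name from the list of things; names that differ only in an ending like _2 or _b are one class to them, and where a whole thing is asked for, a point or a joint stands for the part that bears it (a point fixed in the world has none). Each returns a list of dicts, best first, with "conf" (0 to 1); they miss things now and then, are a little off and sometimes report something else, mostly with a low value. They report only what shows in the picture. A call takes as long as a camera call.
- robot.find_in(label, camera): "at" ([x, y, z] in m, in the coordinates of the camera as it stood for that picture, good to about 4 mm: the middle of the surface that is visible of it).
The state is a dict: "t": time; "joint_positions": joint angles; "joint_velocities": joint speeds; "effort": joint torques, N m; "position": TCP position; "ee_rot": TCP orientation; "contact_force": force on the tool from outside, world axes, zero at the start; "wrist_torque": the same for the moment, N m; "grip_width": finger opening in m; "grip_force": force on a finger pad.
Only numpy, scipy, OpenCV 4.12 (cv2) and the standard library are available. Lean on these libraries where they do the work, as an engineer would, in place of code of your own. Each camera call takes 0.05 s, during which the arm holds its last target. There are 200 camera calls.

## Task

On the lathe's pedestal, wind the polished crank on the sloping panel until its pointed nose lines up with the raised lug on the brass ring around it. Then lock the carriage by throwing the lock lever beside the panel fully over, away from the robot's side of the pedestal. Do not shift the brass ring or disturb the loose parts lying about.

Things in the scene. Friction and masses are not known exactly. Their poses are not given: they have to be found in the camera images.
- pedestal_mid (a point): Middle of the underside of the grey cast-iron pedestal top, a fixed plate 300 x 560 x 40 mm on the table, turned by some yaw. Its x points away from the robot, y left, z up. On its middle sits a block 210 mm deep (x), 260 mm wide (y), whose top is a panel sloping 35 degrees: low edge, 90 mm above the table, towards the robot; high edge 237 mm.
- rail_mid (a point): Middle of the fixed steel rail (14 mm thick, 260 mm long, along the pedestal's y, axis at x = 22 mm, 385 mm above the table) right above the upper part of the crank's circle: a tool pointing straight down has no room there; one leaning along the crank axis, its back towards the robot, passes clear. Bars carry its ends back to x = 95 mm and down; a 50 mm carriage block sits on the left one.
- crank_hub (a point): Centre of the crank on the panel's surface (x = 0, y = 0, height 163 mm in the pedestal). Its axes turn with the crank: z is the crank axis, square to the panel, leaning 35 degrees from vertical towards the pedestal's -x; -x points along the crank arm to its nose. The hub is 48 mm across and rises 32 mm along z.
- crank_grip (a point): Centre of the crank's grip, a polished steel cylinder 25 mm across, 60 mm long, parallel to the crank axis, 60 mm from it, from 25 to 85 mm above the panel (centre 55). It is a sleeve that spins freely on the crank, so it can be held without turning the hand. The flat arm under it reaches 24 mm above the panel. Winding takes about 3 N at the grip; the crank stays where it is left.
- crank_mark (a point): Tip of the pointed nose at the end of the crank arm (below and beyond the grip), 86 mm from the axis and 18 mm above the panel. The arm ends at the round hub on the other side.
- index_mark (a point): Inner tip of the raised wedge-shaped dark steel lug on the brass ring (224 mm across) around the crank: 89 mm from the axis, 18 mm above the panel. The lug points inwards, is 32 mm long, 36 mm wide, its top 30 mm above the panel, always within 0.5 rad of straight up-slope. With the nose facing it, 3 mm is left between the tips.
- crank (a joint): Angle of the crank (rad), growing anticlockwise as seen facing the panel from above. 0: nose points straight down-slope; +pi or -pi: straight up-slope. Turns freely either way between stops at -6.2 and 6.2; starts within 1.6 of 0.
- index (a joint): Angle of the brass ring (rad), same sense. 0: its lug lies straight up-slope. Stiffly clamped; it is already set and must stay. The crank is in line with the lug when crank = index + pi or index - pi.
- lock_tip (a point): Centre of the black ball (26 mm across) at the tip of the lock lever, 85 mm from its hinge. The hinge is parallel to the pedestal's y, 62 mm above the table, at x = -60, y = -215 mm in the pedestal (right of the panel), on a block 70 x 50 mm, 25 mm high on the plate. The rod is 10 mm thick.
- lock (a joint): Angle of the lock lever (rad). 0: leaning 0.5 rad towards the robot (pedestal -x), unlocked (it starts between 0 and 0.15); 1.0: fully over, leaning 0.5 rad away (+x), at its stop. About 1 N at the ball moves it; it stays where it is left.
- dial: Loose spare bakelite dial, black, 80 mm across, 34 mm high, on the plate left of the panel; origin at its underside. Leave alone.
- collar: Loose brass leadscrew collar, 64 mm across, 30 mm high, on the plate left of the panel; origin at its underside. Leave alone.
- spacer: Loose chrome spacer ring, 72 mm across, 16 mm high, on the plate behind the lock lever; origin at its underside. Leave alone.
- lens: Loose amber glass indicator lens in a dark mount, 60 mm across, 32 mm high, on the table at the left end of the pedestal; origin at its underside. Leave alone.
- driver: Loose screwdriver, 180 mm, on the table at the right end of the pedestal; origin at its underside. Leave alone.
- tin: Loose bare tin, 68 mm across, 100 mm high, on the table at the left end of the pedestal; origin at its underside. Leave alone.

How it is judged:
By the outcome, as a careful person would: the job done as asked, in the order asked, and still so for the second after the job is handed in, with the robot touching nothing.
It also fails if it takes over 48 s, if anything falls off the work surface, if the arm or the gripper's body presses on something with over 40 N, if the wrist force passes 120 N, or if a joint passes its speed limit or range.

## Working session

There is one attempt and no reset: what is moved stays moved. The work goes in short steps, Python scripts to look and compute and a tool call to move; the robot and the scene stay as the last step left them, time stands still between calls to the robot, and variables do not carry over. Pictures are saved under pics/ and viewed, at most 10 in all, crops included, and the job is handed in when it is done.

Besides the shell and the picture viewer there is one more tool, called after "Emit:" in YAML: its name, and indented under it one key for each argument. jog_arm: Moves the arm, as the interface text tells. Its arguments: {"type":"object","properties":{"motion":{"type":"array"},"squeeze":{"type":"number"}},"required":["motion"]}

```bash
mkdir -p pics; cat > h.py <<'E'
import numpy as np, cv2
from scipy.spatial.transform import Rotation as R
from bench import robot
def cal(n):
    c=robot.calibration(n); K=np.array([[c['fx'],0,c['cx']],[0,c['fy'],c['cy']],[0,0,1.]])
    return K,np.array(c['rvec'],float).ravel(),np.array(c['tvec'],float).ravel()
def proj(p,n):
    K,r,t=cal(n); return cv2.projectPoints(np.atleast_2d(np.array(p,float)),r,t,K,None)[0].reshape(-1,2)
def toworld(at,n):
    K,r,t=cal(n); return R.from_rotvec(r).inv().apply(np.array(at)-t)
def snap(n,f):
    im=robot.get_image(n); cv2.imwrite('pics/'+f,im[:,:,::-1]); return im
E
python3 - <<'E'
from h import *
for n in('side','top'):
    snap(n,n+'0.png'); K,r,t=cal(n); print(n,K[0,0],'cam at',-R.from_rotvec(r).inv().apply(t))
    for l in('crank_hub','crank_grip','crank_mark','index_mark','lock_tip','rail_mid','pedestal_mid'):
        print(l,[(np.round(toworld(d['at'],n),3).tolist(),round(d['conf'],2)) for d in robot.find_in(l,n)[:2]])
o=robot.get_obs();print({k:np.round(v,3).tolist() for k,v in o.items()})
E
```

```text
side 560.2764863158866 cam at [ 0.35157154 -1.28865146  1.26667863]
crank_hub [([0.588, 0.046, 0.184], 0.7)]
crank_grip [([0.59, 0.047, 0.188], 0.96)]
crank_mark [([0.591, 0.049, 0.186], 0.61)]
index_mark [([0.624, 0.065, 0.173], 0.8), ([0.589, 0.049, 0.183], 0.48)]
lock_tip [([0.588, 0.046, 0.182], 0.74), ([0.573, -0.474, 0.021], 0.64)]
rail_mid [([0.62, -0.024, 0.092], 0.66), ([0.627, 0.064, 0.176], 0.15)]
pedestal_mid [([0.619, -0.027, 0.088], 0.61)]
top 594.3577358265921 cam at [0.36679467 0.00372758 1.55672023]
crank_hub [([0.59, 0.065, 0.188], 0.76)]
crank_grip [([0.591, 0.065, 0.189], 0.92), ([0.602, 0.082, 0.074], 0.32)]
crank_mark [([0.589, 0.063, 0.189], 0.59)]
index_mark [([0.617, 0.097, 0.169], 0.66)]
lock_tip [([0.595, 0.069, 0.187], 0.41), ([0.622, 0.465, 0.097], 0.26)]
rail_mid [([0.604, 0.08, 0.072], 0.78)]
pedestal_mid [([0.601, 0.084, 0.072], 0.58)]
{'t': 0.8, 'joint_positions': [-1.434, 0.434, 0.025, 1.573, -0.012, 1.134, -0.075], 'joint_velocities': [0.0, 0.001, 0.0, 0.001, 0.0, -0.002, -0.0], 'effort': [0.0, -66.757, 0.983, -31.48, -0.061, 0.032, 0.0], 'position': [0.148, 0.607, 0.227], 'ee_rot': [3.141, 0.0, 2.902], 'contact_force': [-0.245, -0.018, -0.166], 'wrist_torque': [-0.0, -0.04, -0.022], 'grip_force': 0.0, 'grip_width': 0.092}
```

View pics/side0.png

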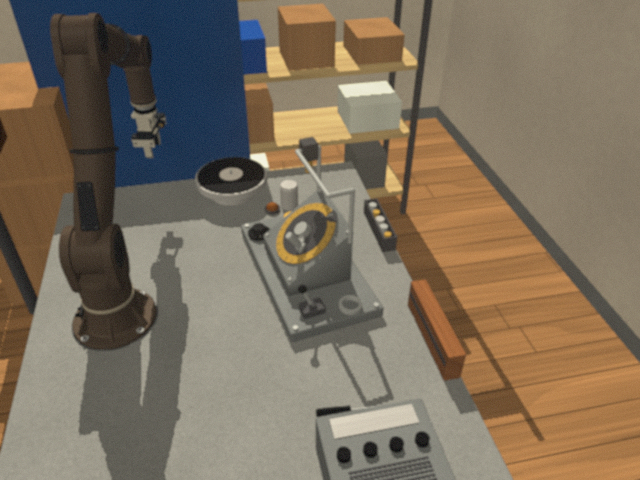

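View pics/top0.png

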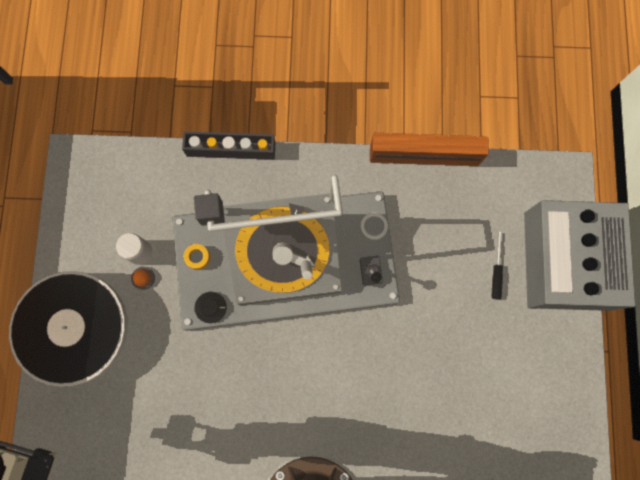

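The side and top views show the pedestal at about rows 190–330, columns 175–400 in top, with the hub near (283,254), the grip near (306,268) and the lever ball near (375,275). I'll enlarge both views.

```bash
python3 - <<'E'
import cv2
a=cv2.imread('pics/top0.png')[180:340,165:410];cv2.imwrite('pics/topc.png',cv2.resize(a,None,fx=3.2,fy=3.2,interpolation=cv2.INTER_CUBIC))
a=cv2.imread('pics/side0.png')[180:340,235:395];cv2.imwrite('pics/sidec.png',cv2.resize(a,None,fx=3.7,fy=3.7,interpolation=cv2.INTER_CUBIC))
E
```

```text
(no output)
```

View pics/topc.png

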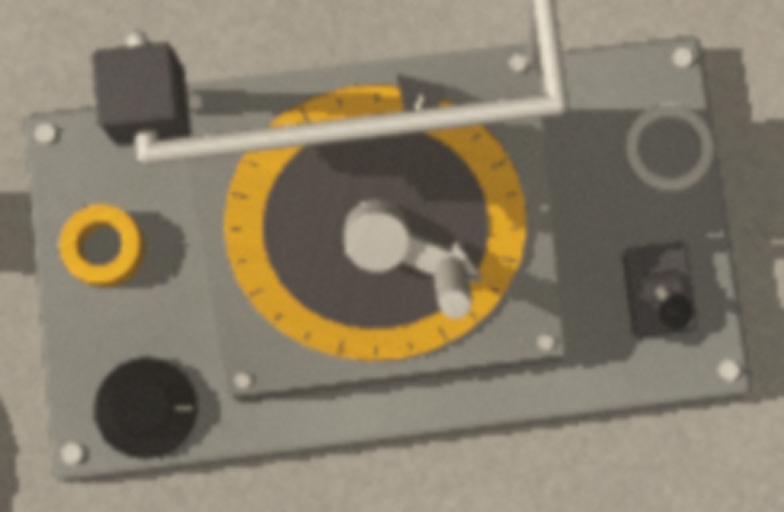

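View pics/sidec.png

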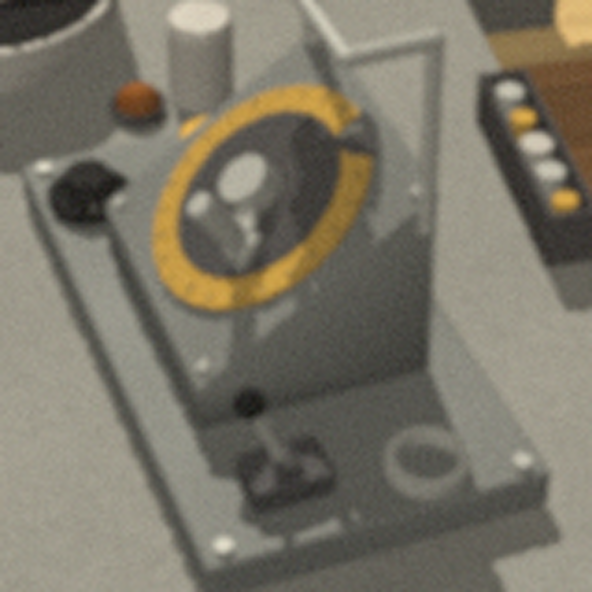

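Top crop: plate corners at about (28,118), (697,40) and (57,478); hub top at (375,240), grip top at (455,303), rail ends at (145,152) and (555,103), dark lug near (425,95), lever ball at (676,311). Side crop: hub top at (243,178), grip top at (202,207), lug near (345,140), ball at (250,402). I'll fit a model to these.

```bash
cat > geo.py <<'E'
from h import *
s,c=np.sin(np.radians(35)),np.cos(np.radians(35))
n=np.array([-s,0,c]);d=np.array([-c,0,-s]);H=np.array([0,0,.163]);Y=np.array([0,1.,0])
nose=lambda th:np.cos(th)*d-np.sin(th)*Y
lug=lambda ph:-np.cos(ph)*d+np.sin(ph)*Y
lt=lambda L:np.array([-.06+.085*np.sin(L-.5),-.215,.062+.085*np.cos(L-.5)])
W=lambda q,P:R.from_euler('z',q[2]).apply(P)+[q[0],q[1],0]
E
cat > fit.py <<'E'
from geo import *
from scipy.optimize import least_squares
T=lambda u,v:(165+u/3.2,180+v/3.2); S=lambda u,v:(235+u/3.7,180+v/3.7)
obs=[('top',T(28,118),lambda q:np.array([.15,.28,.04])),('top',T(697,40),lambda q:np.array([.15,-.28,.04])),('top',T(57,476),lambda q:np.array([-.15,.28,.04])),('top',T(745,390),lambda q:np.array([-.15,-.28,.04])),
('top',T(375,240),lambda q:H+.032*n),('top',T(455,303),lambda q:H+.085*n+.06*nose(q[3])),('top',T(145,152),lambda q:np.array([.022,.13,.385])),('top',T(557,103),lambda q:np.array([.022,-.13,.385])),
('top',T(676,311),lambda q:lt(q[5])),('side',S(250,402),lambda q:lt(q[5])),
('side',S(243,178),lambda q:H+.032*n),('side',S(202,205),lambda q:H+.085*n+.06*nose(q[3])),
('side',S(546,472),lambda q:np.array([.15,-.28,.04])),('side',S(202,572),lambda q:np.array([-.15,-.28,.04])),('side',S(25,167),lambda q:np.array([-.15,.28,.04]))]
f=lambda q:np.concatenate([proj(W(q,g(q)),cm)[0]-px for cm,px,g in obs])
r=least_squares(f,[.6,.08,.11,.8,-.2,.1],loss='soft_l1');q=r.x
print(np.round(q,4));print(np.round(f(q).reshape(-1,2),1).tolist())
np.save('q.npy',q)
for cm,fn,(ox,oy),k,org in(('top','top0.png',(255,180),10,None),('side','side0.png',(285,190),8,None)):
    im=cv2.imread('pics/'+fn)[oy:oy+55,ox:ox+60 if cm=='top' else ox+60]; im=cv2.resize(im,None,fx=k,fy=k,interpolation=cv2.INTER_CUBIC)
    for ph,col in((-.15,(255,0,0)),(-.3,(0,255,0)),(-.45,(0,0,255))):
        u=lug(ph);w=np.cross(n,u)
        P=[H+.089*u+.03*n,H+.121*u+.018*w+.03*n,H+.121*u-.018*w+.03*n]
        a=(proj(W(q,np.array(P)),cm)-[ox,oy]+.5)*k
        cv2.polylines(im,[a.astype(int)],True,col,1)
    a=(proj(W(q,H+.018*n+.086*nose(q[3])),cm)-[ox,oy]+.5)*k
    cv2.circle(im,tuple(a[0].astype(int)),5,(255,0,255),2)
    cv2.imwrite('pics/l_'+cm+'.png',im)
a=cv2.imread('pics/l_top.png');b=cv2.imread('pics/l_side.png');h=max(a.shape[0],b.shape[0])
z=np.zeros((h,a.shape[1]+b.shape[1],3),np.uint8);z[:a.shape[0],:a.shape[1]]=a;z[:b.shape[0],a.shape[1]:]=b
cv2.imwrite('pics/lug.png',cv2.resize(z,None,fx=.74,fy=.74))
E
python3 fit.py
```

```text
[ 0.6139  0.0865  0.1519  1.0471 -0.2     0.1521]
[[-1.7, -2.5], [1.3, -2.4], [-1.8, 0.8], [2.7, 0.8], [0.7, 0.4], [0.5, -0.2], [1.0, -0.4], [0.5, 0.1], [-0.1, -0.2], [-0.7, -0.6], [-0.9, -1.1], [-1.4, -1.5], [1.4, -0.7], [0.5, -1.1], [-1.6, -1.9]]
```

View pics/lug.png

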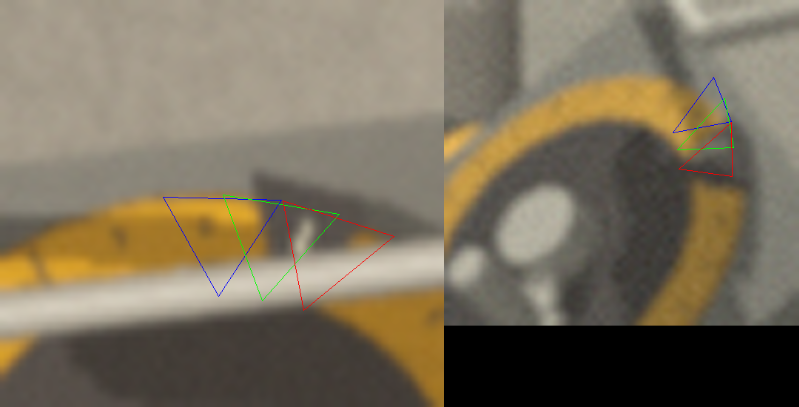

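The overlay shows the lug between the φ=-0.3 and φ=-0.45 outlines, with a white stripe at about (303,238) in the left panel. I'll take a cleaner, averaged close look.

```bash
cat > look.py <<'E'
import sys
from geo import *
q=np.load('q.npy')
def avg(cm,k=4): return np.mean([robot.get_image(cm).astype(float) for _ in range(k)],0)[:,:,::-1]
def crop(im,ox,oy,w,h,k): 
    a=im[oy:oy+h,ox:ox+w]; a=cv2.resize(a,None,fx=k,fy=k,interpolation=cv2.INTER_CUBIC); return np.clip((np.clip(a,0,255)/255)**.6*255,0,255).astype(np.uint8)
E
python3 - <<'E'
from look import *
t=avg('top');s_=avg('side');np.save('t.npy',t);np.save('s.npy',s_)
a=crop(t,275,195,40,40,10);b=crop(s_,305,195,40,40,10)
for cm,im,o in(('top',a,(275,195)),('side',b,(305,195))):
    for ph,col in((-.3,(0,255,0)),(-.4,(255,0,0)),(-.5,(0,0,255))):
        u=lug(ph)
        for rr in (.089,.105,.121):
            p=(proj(W(q,H+rr*u+.03*n),cm)[0]-o+.5)*10
            cv2.circle(im,tuple(int(x) for x in p),2,col,-1)
cv2.imwrite('pics/lug2.png',np.hstack([a,b]))
E
```

```text
(no output)
```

View pics/lug2.png

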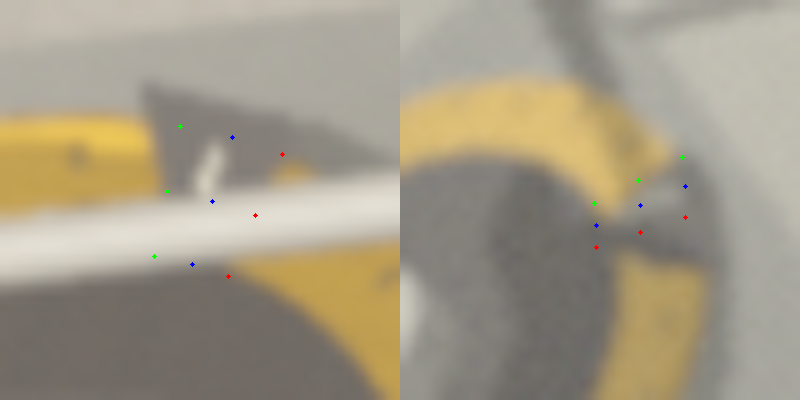

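The lug's stripe at (209,170) on the left and (665,195) on the right puts the index at about -0.37, so the crank target is about 2.77. I'll move in front of the pedestal, up high, with the closing axis along the pedestal's y.

Emit:
jog_arm:
  motion:
    - [91.8, 0, 0, -60, 0]
    - [91.8, -60, -75, -120, -0.1]
    - [91.8, -374, -471, -223, -0.39]
    - [91.8, -374, -471, -223, -0.39]
    - [91.8, -374, -471, -223, -0.39]
    - [91.8, -374, -471, -223, -0.39]
    - [91.8, -374, -471, -223, -0.39]
    - [91.8, -374, -471, -223, -0.39]
    - [91.8, -374, -471, -223, -0.39]
    - [91.8, -374, -471, -223, -0.39]
    - [91.8, -374, -471, -223, -0.39]
    - [91.8, -374, -471, -223, -0.39]

```text
t: 2.7
position: [0.4014, 0.0563, 0.4511]
ee_rot: [3.141, 0.003, -3.0]
contact_force: [0.4, 1.0, -0.0]
grip_width: 0.0919
grip_force: 0.0
```

Emit:
jog_arm:
  motion:
    - [91.8, 0, 0, -500, 0]
    - [91.8, 0, 0, -500, 0]
    - [91.8, 0, 0, -500, 0]
    - [91.8, 0, 0, -500, 0]
    - [91.8, 0, 0, -500, 0]
    - [91.8, 0, 0, -500, 0]
    - [91.8, 0, 0, -500, 0]
    - [91.8, 0, 0, -500, 0]

```text
t: 3.7
position: [0.4038, 0.0621, 0.6648]
ee_rot: [3.133, 0.067, -2.991]
contact_force: [1.2, -0.1, -0.3]
grip_width: 0.092
grip_force: 0.0
```

```bash
python3 - <<'E'
from h import *
o=robot.get_obs();print({k:np.round(o[k],3).tolist() for k in('t','joint_positions','position','ee_rot')})
E
```

```text
{'t': 3.7, 'joint_positions': [-0.375, 0.002, 0.092, 1.07, -0.0, 2.002, 1.439], 'position': [0.404, 0.062, 0.665], 'ee_rot': [3.133, 0.067, -2.991]}
```

Emit:
jog_arm:
  motion:
    - [91.8, 0, 0, 60, 0]
    - [91.8, 0, 0, 60, 0]
    - [91.8, 0, 0, 60, 0]

```text
t: 4.08
position: [0.4084, 0.0635, 0.6086]
ee_rot: [3.132, 0.073, -2.991]
contact_force: [1.3, -0.6, 1.7]
grip_width: 0.0919
grip_force: 0.0
```

Emit:
jog_arm:
  motion:
    - [91.8, 0, 0, -500, 0]
    - [91.8, 0, 0, -500, 0]
    - [91.8, 0, 0, -500, 0]
    - [91.8, 0, 0, -500, 0]

```text
t: 4.58
position: [0.3966, 0.0598, 0.6985]
ee_rot: [3.122, 0.148, -2.993]
contact_force: [-0.1, -1.0, -0.2]
grip_width: 0.0916
grip_force: 0.0
```

```bash
cat > st.py <<'E'
from h import *
o=robot.get_obs();print({k:np.round(o[k],3).tolist() for k in('t','joint_positions','position','ee_rot')},np.round(R.from_euler('xyz',o['ee_rot']).as_matrix(),3).tolist())
E
python3 st.py
```

```text
{'t': 4.575, 'joint_positions': [0.03, -0.007, -0.305, 0.995, -0.003, 2.003, 1.445], 'position': [0.397, 0.06, 0.698], 'ee_rot': [3.122, 0.148, -2.993]} [[-0.978, -0.151, 0.143], [-0.147, 0.988, 0.041], [-0.148, 0.019, -0.989]]
```

Emit:
jog_arm:
  motion:
    - [91.8, 0, 0, -500, 0]
    - [91.8, 0, 0, -500, 0]
    - [91.8, 0, 0, -500, 0]

```text
t: 4.95
position: [0.3813, 0.0554, 0.725]
ee_rot: [3.118, 0.212, -2.993]
contact_force: [-1.4, 0.5, -0.0]
grip_width: 0.0917
grip_force: 0.0
```

Emit:
jog_arm:
  motion:
    - [91.8, 0, 0, -500, 0]
    - [91.8, 0, 0, -500, 0]

```text
t: 5.2
position: [0.3665, 0.051, 0.7516]
ee_rot: [3.118, 0.278, -2.998]
contact_force: [0.3, 0.7, -0.4]
grip_width: 0.0917
grip_force: 0.0
```

```bash
python3 st.py
```

```text
{'t': 5.2, 'joint_positions': [0.578, -0.075, -0.7, 0.917, -0.084, 2.003, 1.544], 'position': [0.366, 0.051, 0.752], 'ee_rot': [3.118, 0.278, -2.998]} [[-0.952, -0.149, 0.268], [-0.137, 0.989, 0.063], [-0.274, 0.023, -0.961]]
```

Emit:
jog_arm:
  motion:
    - [91.8, -150, 0, -300, 0]
    - [91.8, -150, 0, -300, 0]

```text
t: 5.45
position: [0.3932, 0.0534, 0.7803]
ee_rot: [3.112, 0.342, -3.0]
contact_force: [0.7, 0.1, -1.2]
grip_width: 0.092
grip_force: 0.0
```

```bash
python3 st.py
```

```text
{'t': 5.45, 'joint_positions': [0.651, -0.018, -0.851, 0.807, -0.025, 2.003, 1.501], 'position': [0.393, 0.053, 0.78], 'ee_rot': [3.112, 0.342, -3.0]} [[-0.933, -0.151, 0.327], [-0.133, 0.988, 0.077], [-0.335, 0.028, -0.942]]
```

Emit:
jog_arm:
  motion:
    - [91.8, -200, 0, -300, 0]
    - [91.8, -200, 0, -300, 0]

```text
t: 5.7
position: [0.4102, 0.0527, 0.7979]
ee_rot: [3.106, 0.382, -3.001]
contact_force: [0.2, -0.2, -0.6]
grip_width: 0.092
grip_force: 0.0
```

Emit:
jog_arm:
  motion:
    - [91.8, -200, 0, -300, 0]
    - [91.8, -200, 0, -300, 0]

```text
t: 5.95
position: [0.4287, 0.0525, 0.8203]
ee_rot: [3.099, 0.434, -3.002]
contact_force: [0.3, 0.1, -0.9]
grip_width: 0.0919
grip_force: 0.0
```

```bash
python3 st.py
```

```text
{'t': 5.95, 'joint_positions': [-0.136, -0.0, -0.112, 0.703, 0.004, 2.003, 1.474], 'position': [0.429, 0.053, 0.82], 'ee_rot': [3.099, 0.434, -3.002]} [[-0.898, -0.157, 0.41], [-0.126, 0.987, 0.1], [-0.42, 0.038, -0.907]]
```

Emit:
jog_arm:
  motion:
    - [91.8, -150, 0, -350, 0]
    - [91.8, -150, 0, -350, 0]

```text
t: 6.2
position: [0.4281, 0.049, 0.8482]
ee_rot: [3.093, 0.498, -3.003]
contact_force: [0.1, 0.5, -0.2]
grip_width: 0.092
grip_force: 0.0
```

Emit:
jog_arm:
  motion:
    - [91.8, -150, 0, -350, 0]
    - [91.8, -150, 0, -350, 0]

```text
t: 6.45
position: [0.4207, 0.0426, 0.8748]
ee_rot: [3.087, 0.56, -3.009]
contact_force: [0.2, -0.1, -0.4]
grip_width: 0.0921
grip_force: 0.0
```

Emit:
jog_arm:
  motion:
    - [91.8, -150, 0, -350, 0]
    - [91.8, -150, 0, -350, 0]

```text
t: 6.7
position: [0.406, 0.0363, 0.9024]
ee_rot: [3.081, 0.624, -3.013]
contact_force: [-0.3, -1.4, -0.7]
grip_width: 0.0919
grip_force: 0.0
```

```bash
python3 st.py
```

```text
{'t': 6.7, 'joint_positions': [0.228, -0.012, -0.398, 0.524, -0.044, 2.003, 1.516], 'position': [0.406, 0.036, 0.902], 'ee_rot': [3.081, 0.624, -3.013]} [[-0.805, -0.163, 0.571], [-0.104, 0.985, 0.135], [-0.584, 0.049, -0.81]]
```

The tool now leans like the crank axis. Next I'll work out the approach to the grip.

```bash
cat > tgt.py <<'E'
import sys
from geo import *
q=np.load('q.npy');o=robot.get_obs();M=R.from_euler('xyz',o['ee_rot']).as_matrix();p=np.array(o['position'])
def sh(P): return np.round(M.T@(np.array(P)-p)*1e3,1).tolist()
def grip(th,h): return W(q,H+h*n+.06*nose(th))
def panel(P): # world->(angle,radius,h)
    a=R.from_euler('z',-q[2]).apply(np.array(P)-[q[0],q[1],0])-H
    return np.round([np.arctan2(-a@Y,a@d),np.hypot(a@Y,a@d),a@n],4).tolist()
E
python3 - <<'E'
from tgt import *
for h in(.16,.05): print(h,grip(q[3],h),sh(grip(q[3],h)))
print('tool z vs -n',M[:,2],W([0,0,q[2]],-n))
E
```

```text
0.16 [0.50676317 0.01757762 0.27685336] [286.3, -65.5, 561.7]
0.05 [0.56912996 0.02712548 0.18674664] [287.7, -70.7, 671.6]
tool z vs -n [ 0.57066449  0.13450066 -0.81009358] [ 0.56697083  0.08679864 -0.81915204]
```

Emit:
jog_arm:
  motion:
    - [60, 286, -65, 562, 0]
    - [60, 286, -65, 562, 0]
    - [60, 286, -65, 562, 0]
    - [60, 286, -65, 562, 0]
    - [60, 286, -65, 562, 0]
    - [60, 286, -65, 562, 0]
    - [60, 286, -65, 562, 0]
    - [60, 286, -65, 562, 0]
    - [60, 286, -65, 562, 0]
    - [60, 286, -65, 562, 0]
    - [60, 286, -65, 562, 0]
    - [60, 286, -65, 562, 0]

```text
t: 8.2
position: [0.5045, 0.018, 0.2725]
ee_rot: [3.08, 0.615, -3.014]
contact_force: [0.3, -0.7, 0.9]
grip_width: 0.0599
grip_force: 0.0
```

```bash
python3 st.py; python3 - <<'E'
from tgt import *
print(panel(p),sh(grip(q[3],.16)),sh(grip(q[3],.05)))
t=avg=robot.get_image('top');s_=robot.get_image('side')
a=cv2.resize(t[205:325,215:365],None,fx=3.3,fy=3.3,interpolation=cv2.INTER_CUBIC);b=cv2.resize(s_[150:300,230:330],None,fx=2.64,fy=2.64,interpolation=cv2.INTER_CUBIC)
cv2.imwrite('pics/appr.png',np.hstack([a,b])[:,:,::-1])
E
```

```text
{'t': 8.2, 'joint_positions': [0.289, -0.072, -0.331, 2.275, -0.391, 0.349, 1.998], 'position': [0.505, 0.018, 0.273], 'ee_rot': [3.08, 0.615, -3.014]} [[-0.81, -0.163, 0.563], [-0.104, 0.985, 0.135], [-0.577, 0.051, -0.815]]
[0.9816, 0.0616, 0.1577] [-4.3, -0.5, -2.3] [-3.8, -5.8, 107.5]
```

View pics/appr.png

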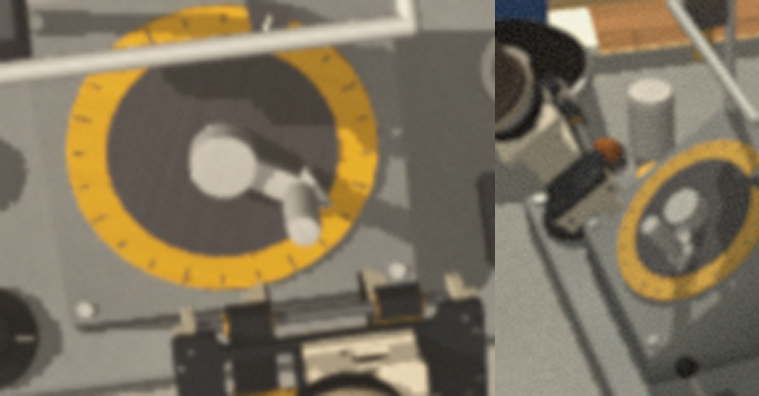

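The view shows the open fingertips at about (258,290) and (375,275), straddling the line of the grip's axis through (298,185) and (305,232). The alignment is good, so I'll go in.

Emit:
jog_arm:
  motion:
    - [60, -4, -3, 40, 0]
    - [60, -4, -6, 80, 0]
    - [60, -4, -6, 107, 0]
    - [60, -4, -6, 107, 0]
    - [60, -4, -6, 107, 0]

```text
t: 8.93
position: [0.571, 0.0274, 0.1903]
ee_rot: [3.08, 0.622, -3.013]
contact_force: [0.3, -0.6, -0.1]
grip_width: 0.0601
grip_force: 0.0
```

Emit:
jog_arm:
  motion:
    - [0, 0, 0, 0, 0]
    - [0, 0, 0, 0, 0]
    - [0, 0, 0, 0, 0]
    - [0, 0, 0, 0, 0]
  squeeze: 8

```text
t: 9.43
position: [0.5682, 0.0283, 0.188]
ee_rot: [3.079, 0.617, -3.012]
contact_force: [-3.4, 5.6, 6.7]
grip_width: 0.0246
grip_force: 8.2
```

```bash
python3 st.py; python3 - <<'E'
from tgt import *
print(panel(p), panel(p-.019*M[:,2]))
E
```

```text
{'t': 9.425, 'joint_positions': [-0.161, 0.155, 0.084, 2.31, -1.028, 0.121, 2.631], 'position': [0.568, 0.028, 0.188], 'ee_rot': [3.079, 0.617, -3.012]} [[-0.809, -0.165, 0.564], [-0.106, 0.985, 0.137], [-0.578, 0.051, -0.814]]
[1.038, 0.0588, 0.0515] [1.0443, 0.0597, 0.0704]
```

```bash
python3 - <<'E'
from tgt import *
for th in np.arange(1.15,2.80,.1): print(round(th,2),(np.round(M.T@(grip(th,.05)-grip(1.045,.05))*1e3,1)).tolist())
E
```

```text
1.15 [-5.7, -2.8, -0.1]
1.25 [-11.3, -4.8, -0.2]
1.35 [-17.1, -6.3, -0.2]
1.45 [-23.0, -7.3, -0.2]
1.55 [-29.0, -7.6, -0.2]
1.65 [-35.0, -7.3, -0.2]
1.75 [-40.9, -6.4, -0.1]
1.85 [-46.7, -5.0, 0.0]
1.95 [-52.4, -2.9, 0.2]
2.05 [-57.8, -0.3, 0.3]
2.15 [-62.9, 2.8, 0.5]
2.25 [-67.7, 6.4, 0.7]
2.35 [-72.1, 10.5, 0.9]
2.45 [-76.1, 14.9, 1.2]
2.55 [-79.6, 19.8, 1.5]
2.65 [-82.6, 25.0, 1.7]
2.75 [-85.0, 30.5, 2.0]
```

Emit:
jog_arm:
  motion:
    - [0, -6, -3, 0, 0]
    - [0, -11, -5, 0, 0]
    - [0, -17, -6, 0, 0]
    - [0, -23, -7, 0, 0]
    - [0, -29, -7.5, 0, 0]

```text
t: 10.05
position: [0.5917, 0.0239, 0.2036]
ee_rot: [3.079, 0.614, -3.012]
contact_force: [-9.8, 3.9, 6.5]
grip_width: 0.0248
grip_force: 8.1
```

```bash
python3 st.py; python3 - <<'E'
from tgt import *
print(panel(p), panel(p-.019*M[:,2]))
print(robot.get_obs()['contact_force'])
E
```

```text
{'t': 10.05, 'joint_positions': [-0.282, 0.161, 0.242, 2.251, -0.869, 0.19, 2.48], 'position': [0.592, 0.024, 0.204], 'ee_rot': [3.079, 0.614, -3.012]} [[-0.81, -0.165, 0.562], [-0.106, 0.985, 0.137], [-0.576, 0.051, -0.816]]
[1.5298, 0.0587, 0.0513] [1.529, 0.0596, 0.0703]
[-9.78628842  3.89639848  6.54057757]
```

Emit:
jog_arm:
  motion:
    - [0, -6, 0, 0, 0]
    - [0, -12, 1, 0, 0]
    - [0, -18, 2.5, 0, 0]
    - [0, -23.5, 4.5, 0.3, 0]
    - [0, -29, 7, 0.5, 0]
    - [0, -34, 10.5, 0.7, 0]
    - [0, -38.5, 14, 1, 0]
    - [0, -43, 18, 1.1, 0]
    - [0, -47, 22.5, 1.4, 0]
    - [0, -50.5, 27.5, 1.7, 0]

```text
t: 11.3
position: [0.6295, 0.0542, 0.2329]
ee_rot: [3.08, 0.615, -3.014]
contact_force: [-8.9, -3.1, 8.8]
grip_width: 0.0247
grip_force: 8.1
```

```bash
python3 st.py; python3 - <<'E'
from look import *
from tgt import *
print(panel(p), panel(p-.019*M[:,2]),robot.get_obs()['contact_force'])
t=avg('top',3);s_=avg('side',3)
cv2.imwrite('pics/near.png',np.hstack([crop(t,260,190,50,60,8),crop(s_,295,190,50,60,8)]))
E
```

```text
{'t': 11.3, 'joint_positions': [-0.526, 0.176, 0.451, 2.151, -0.618, 0.261, 2.166], 'position': [0.629, 0.054, 0.233], 'ee_rot': [3.08, 0.615, -3.014]} [[-0.81, -0.162, 0.563], [-0.104, 0.986, 0.134], [-0.577, 0.05, -0.815]]
[2.527, 0.0596, 0.0512] [2.5139, 0.06, 0.0702] [-8.93187247 -3.10539191  8.80490784]
```

View pics/near.png

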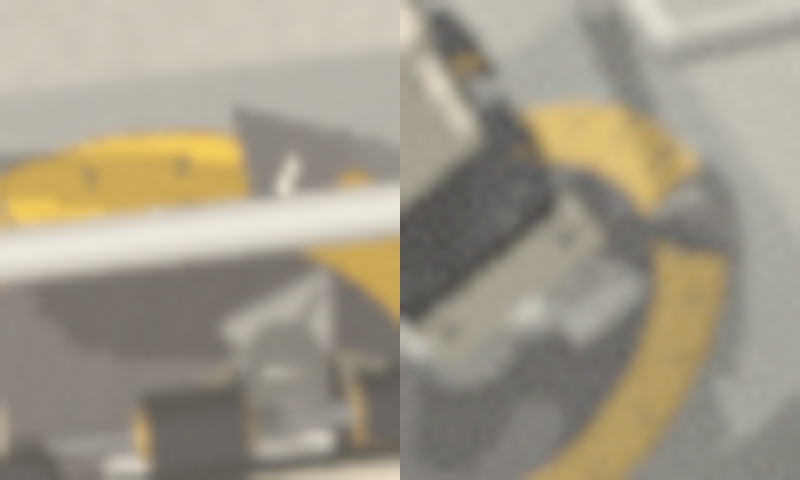

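Left: the nose tip is at about (330,275), with the lug stripe running from (295,158) to (283,192). Right: the nose tip is at about (642,268) and the lug tip near (652,215). I'll use the known crank angle to calibrate locally.

```bash
python3 - <<'E'
from tgt import *
obs={'top':(np.array([260+330/8-.5,190+275/8-.5]),[np.array([260+295/8-.5,190+158/8-.5]),np.array([260+283/8-.5,190+192/8-.5])]),
'side':(np.array([295+242/8-.5,190+268/8-.5]),[np.array([295+252/8-.5,190+215/8-.5]),np.array([295+300/8-.5,190+193/8-.5])])}
for cm,(nt,st) in obs.items():
    pr=proj(W(q,H+.018*n+.086*nose(2.515)),cm)[0]; print(cm,'nose pred-obs',np.round(pr-nt,2), 'per .1rad',np.round(proj(W(q,H+.018*n+.086*nose(2.615)),cm)[0]-pr,1))
    for off in(0*pr,pr-nt):
        for a in st:
            # intersect ray with plane h=.03
            from scipy.optimize import least_squares
            for h in(.03,.018):
                f=lambda z:proj(W(q,H+h*n+z[1]*lug(z[0])),cm)[0]-off-a
                r=least_squares(f,[-.35,.1],x_scale=[1,.1]).x;print('  off',np.round(off,1),'h',h,'phi,r',np.round(r,3))
E
```

```text
top nose pred-obs [ 0.16 -0.72] per .1rad [-3.3 -1.5]
  off [0. 0.] h 0.03 phi,r [-0.38   0.118]
  off [0. 0.] h 0.018 phi,r [-0.395  0.114]
  off [0. 0.] h 0.03 phi,r [-0.375  0.107]
  off [0. 0.] h 0.018 phi,r [-0.392  0.103]
  off [ 0.2 -0.7] h 0.03 phi,r [-0.379  0.12 ]
  off [ 0.2 -0.7] h 0.018 phi,r [-0.394  0.116]
  off [ 0.2 -0.7] h 0.03 phi,r [-0.374  0.109]
  off [ 0.2 -0.7] h 0.018 phi,r [-0.39   0.105]
side nose pred-obs [0.26 1.49] per .1rad [ 0.3 -2.3]
  off [0. 0.] h 0.03 phi,r [-0.407  0.096]
  off [0. 0.] h 0.018 phi,r [-0.276  0.09 ]
  off [0. 0.] h 0.03 phi,r [-0.4    0.117]
  off [0. 0.] h 0.018 phi,r [-0.294  0.111]
  off [0.3 1.5] h 0.03 phi,r [-0.472  0.097]
  off [0.3 1.5] h 0.018 phi,r [-0.348  0.09 ]
  off [0.3 1.5] h 0.03 phi,r [-0.453  0.118]
  off [0.3 1.5] h 0.018 phi,r [-0.352  0.111]
```

Emit:
jog_arm:
  motion:
    - [0, -3, 5.2, 0.2, 0]
    - [0, -5.4, 10.7, 0.5, 0]
    - [0, -6.4, 13.6, 0.5, 0]
    - [0, -6.4, 13.6, 0.5, 0]
    - [0, -6.4, 13.6, 0.5, 0]

```text
t: 12.22
position: [0.6334, 0.0685, 0.2373]
ee_rot: [3.081, 0.616, -3.014]
contact_force: [-5.8, -1.7, 5.9]
grip_width: 0.0252
grip_force: 8.1
```

```bash
python3 - <<'E'
from look import *
from tgt import *
print(panel(p), panel(p-.019*M[:,2]),robot.get_obs()['contact_force'])
t=avg('top',3);s_=avg('side',3)
cv2.imwrite('pics/near2.png',np.hstack([crop(t,260,190,50,60,8),crop(s_,295,190,50,60,8)]))
E
```

```text
[2.7874, 0.0599, 0.0514] [2.7728, 0.0601, 0.0704] [-5.78381252 -1.70198711  5.85488092]
```

View pics/near2.png

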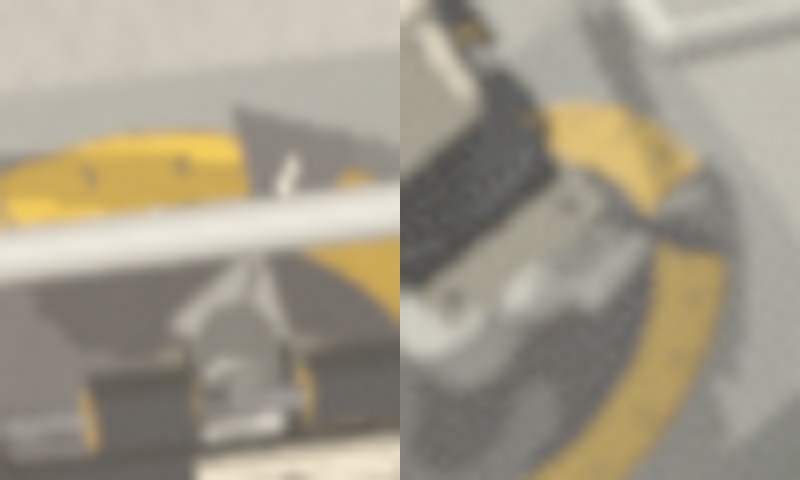

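Measured 2.773 against the target of 2.764. In the pictures the nose tip at (250,262) meets the lug's line, and the side view tips nearly touch at (650,225). I'll release and back out along the axis.

Emit:
jog_arm:
  motion:
    - [50, 0, 0, 0, 0]
    - [50, 0, 0, 0, 0]
    - [50, 0, 0, 0, 0]
    - [50, 0, 0, -30, 0]
    - [50, 0, 0, -70, 0]
    - [50, 0, 0, -110, 0]
    - [50, 0, 0, -110, 0]

```text
t: 13.4
position: [0.5719, 0.0544, 0.3297]
ee_rot: [3.078, 0.621, -3.014]
contact_force: [-0.4, -0.2, 0.6]
grip_width: 0.0498
grip_force: 0.0
```

```bash
python3 st.py; python3 - <<'E'
from look import *
from tgt import *
t=avg('top',3);s_=avg('side',3)
a=crop(t,265,200,45,60,9);b=crop(s_,300,190,45,60,9)
for cm,im,o in(('top',a,(265,200)),('side',b,(300,190))):
    for P,col in((H+.018*n+.086*nose(2.773),(0,0,255)),(H+.018*n+.086*nose(2.723),(0,255,255)),(H+.018*n+.086*nose(2.823),(0,255,0)),(H+.085*n+.06*nose(2.773),(255,0,0)),(H+.03*n+.089*lug(-.378),(255,0,255)),(H+.03*n+.121*lug(-.378),(255,0,255))):
        x=(proj(W(q,P),cm)[0]-o+.5)*9;cv2.circle(im,tuple(int(v) for v in x),2,col,-1)
cv2.imwrite('pics/rel.png',cv2.resize(np.hstack([a,b]),None,fx=.98,fy=.98))
for L in(.15,1.0): print(L,W(q,lt(L)))
E
```

```text
{'t': 13.4, 'joint_positions': [-0.902, -0.116, 0.696, 2.133, 0.097, 0.475, 1.461], 'position': [0.572, 0.054, 0.33], 'ee_rot': [3.078, 0.621, -3.014]} [[-0.806, -0.164, 0.568], [-0.104, 0.985, 0.137], [-0.582, 0.051, -0.811]]
0.15 [ 0.55832855 -0.13946986  0.14184668]
1.0 [ 0.62742106 -0.12889235  0.13659452]
```

View pics/rel.png

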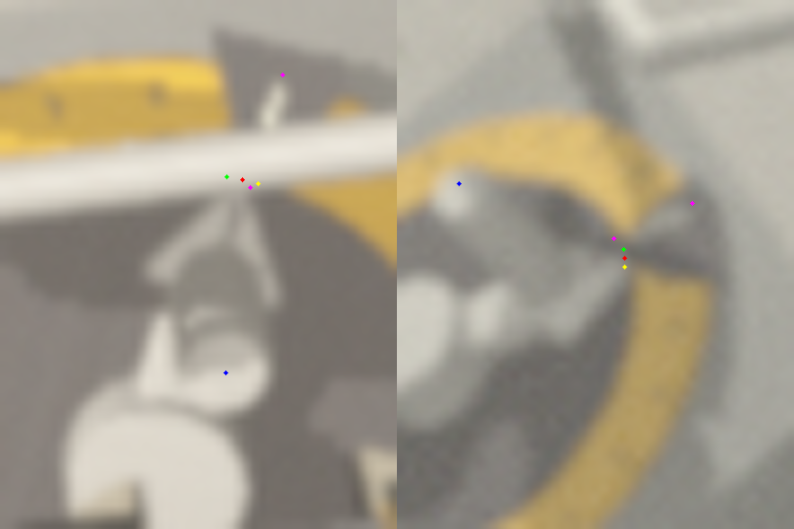

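The picture shows the nose still facing the lug after release, with its tip at about (238,190) and the modelled points on it. Next is the lever: I'll hold its ball and carry it over.

```bash
python3 - <<'E'
from tgt import *
C=W(q,lt(q[5]));tz=M[:,2]
A=C-.081*tz;G=C+.019*tz
print(q[5],'A',A,sh(A),'G',sh(G))
f=lambda L:np.round(M.T@(W(q,lt(L))-C)*1e3,1).tolist()
for L in(.15,.3,.45,.6,.75,.9,1.0,1.05): print(L,f(L))
E
```

```text
0.1520939085463901 A [ 0.51287849 -0.15021037  0.20797064] [136.8, -197.9, 35.7] G [136.8, -197.9, 135.7]
0.15 [0.2, -0.0, -0.0]
0.3 [-11.8, 0.0, 4.2]
0.45 [-23.1, -0.0, 10.2]
0.6 [-33.3, -0.2, 17.8]
0.75 [-42.3, -0.5, 26.8]
0.9 [-49.8, -0.8, 37.1]
1.0 [-53.9, -1.1, 44.6]
1.05 [-55.7, -1.2, 48.4]
```

Emit:
jog_arm:
  motion:
    - [60, 55, -20, 0, 0]
    - [60, 100, -60, 0, 0]
    - [60, 137, -110, 0, 0]
    - [60, 137, -170, 0, 0]
    - [60, 137, -198, 20, 0]
    - [60, 137, -198, 36, 0]
    - [60, 137, -198, 36, 0]
    - [60, 137, -198, 36, 0]

```text
t: 14.7
position: [0.4956, -0.1396, 0.2285]
ee_rot: [3.096, 0.617, -3.013]
contact_force: [-0.2, -0.0, -0.1]
grip_width: 0.0596
grip_force: 0.0
```

```bash
python3 st.py; python3 - <<'E'
from tgt import *
C=W(q,lt(q[5]));tz=M[:,2]
print(sh(C-.081*tz),sh(C+.019*tz))
E
```

```text
{'t': 14.7, 'joint_positions': [-1.16, -0.437, 1.318, 2.351, 0.467, 0.356, 1.579], 'position': [0.496, -0.14, 0.228], 'ee_rot': [3.096, 0.617, -3.013]} [[-0.809, -0.154, 0.567], [-0.104, 0.987, 0.119], [-0.579, 0.037, -0.815]]
[-0.8, -12.8, 25.2] [-0.8, -12.8, 125.2]
```

Emit:
jog_arm:
  motion:
    - [60, -1, -8, 40, 0]
    - [60, -1, -13, 70, 0]
    - [60, -1, -13, 70, 0]
    - [60, -1, -13, 70, 0]

```text
t: 15.2
position: [0.4998, -0.1234, 0.2173]
ee_rot: [3.121, 0.62, -3.014]
contact_force: [-0.0, -0.9, -0.1]
grip_width: 0.06
grip_force: 0.0
```

```bash
python3 st.py; python3 - <<'E'
from tgt import *
C=W(q,lt(q[5]));tz=M[:,2]
print(sh(C+.019*tz))
E
```

```text
{'t': 15.2, 'joint_positions': [-1.228, -0.437, 1.318, 2.389, 0.724, 0.329, 1.274], 'position': [0.5, -0.123, 0.217], 'ee_rot': [3.121, 0.62, -3.014]} [[-0.807, -0.139, 0.574], [-0.104, 0.99, 0.094], [-0.581, 0.016, -0.814]]
[-1.9, -25.3, 112.5]
```

The elbow has drifted to its joint limits. I'll lift clear and turn the tool half a turn (the same grasp) to unload the wrist.

Emit:
jog_arm:
  motion:
    - [60, -20, 2, -60, 0]
    - [60, -60, 4, -120, 0]
    - [60, -121, 8, -221, 0.18]
    - [60, -121, 8, -221, 0.36]
    - [60, -121, 8, -221, 0.54]
    - [60, -121, 8, -221, 0.72]
    - [60, -121, 8, -221, 0.9]
    - [60, -121, 8, -221, 1.08]
    - [60, -121, 8, -221, 1.26]
    - [60, -121, 8, -221, 1.44]
    - [60, -121, 8, -221, 1.57]
    - [60, -121, 8, -221, 1.57]

```text
t: 16.7
position: [0.4696, -0.1235, 0.4676]
ee_rot: [2.521, -0.016, 1.712]
contact_force: [-0.4, 0.3, 0.2]
grip_width: 0.06
grip_force: 0.0
```

```bash
python3 st.py
```

```text
{'t': 16.7, 'joint_positions': [-0.192, -0.31, 0.392, 1.935, -0.128, 0.916, 0.402], 'position': [0.47, -0.123, 0.468], 'ee_rot': [2.521, -0.016, 1.712]} [[-0.141, 0.807, 0.574], [0.99, 0.106, 0.095], [0.016, 0.582, -0.813]]
```

Emit:
jog_arm:
  motion:
    - [60, 0, 0, 0, 0.18]
    - [60, 0, 0, 0, 0.36]
    - [60, 0, 0, 0, 0.54]
    - [60, 0, 0, 0, 0.72]
    - [60, 0, 0, 0, 0.9]
    - [60, 0, 0, 0, 1.08]
    - [60, 0, 0, 0, 1.26]
    - [60, 0, 0, 0, 1.44]
    - [60, 0, 0, 0, 1.57]
    - [60, 0, 0, 0, 1.57]

```text
t: 17.95
position: [0.4696, -0.1232, 0.4676]
ee_rot: [-3.125, -0.621, 0.135]
contact_force: [0.2, 0.8, 1.0]
grip_width: 0.0602
grip_force: 0.0
```

```bash
python3 st.py; python3 - <<'E'
from tgt import *
C=W(q,lt(q[5]));tz=M[:,2]
print(sh(C-.081*tz),sh(C+.019*tz))
E
```

```text
{'t': 17.95, 'joint_positions': [0.193, -0.249, 0.132, 1.919, -0.309, 0.934, -0.984], 'position': [0.47, -0.123, 0.468], 'ee_rot': [-3.125, -0.621, 0.135]} [[0.806, 0.144, 0.574], [0.109, -0.989, 0.095], [0.582, -0.013, -0.813]]
[-119.5, 33.2, 233.4] [-119.5, 33.2, 333.4]
```

Emit:
jog_arm:
  motion:
    - [60, -30, 33, 50, 0]
    - [60, -60, 33, 110, 0]
    - [60, -90, 33, 170, 0]
    - [60, -120, 33, 233, 0]
    - [60, -120, 33, 233, 0]
    - [60, -120, 33, 233, 0]
    - [60, -120, 33, 233, 0]

```text
t: 18.82
position: [0.5117, -0.1467, 0.209]
ee_rot: [-3.125, -0.622, 0.134]
contact_force: [-0.2, -0.9, 0.2]
grip_width: 0.0598
grip_force: 0.0
```

```bash
python3 st.py; python3 - <<'E'
from tgt import *
C=W(q,lt(q[5]));tz=M[:,2]
print(sh(C-.081*tz),sh(C+.019*tz))
E
```

```text
{'t': 18.825, 'joint_positions': [0.099, 0.093, 0.322, 2.319, -1.097, 0.397, -0.056], 'position': [0.512, -0.147, 0.209], 'ee_rot': [-3.125, -0.622, 0.134]} [[0.806, 0.143, 0.575], [0.108, -0.99, 0.094], [0.582, -0.014, -0.813]]
[-0.5, 0.5, 1.1] [-0.5, 0.5, 101.1]
```

Emit:
jog_arm:
  motion:
    - [60, 0, 0, 40, 0]
    - [60, 0, 0, 80, 0]
    - [60, 0, 0, 101, 0]
    - [60, 0, 0, 101, 0]
    - [60, 0, 0, 101, 0]

```text
t: 19.45
position: [0.5717, -0.1413, 0.1349]
ee_rot: [-3.117, -0.611, 0.132]
contact_force: [0.1, -0.4, -0.1]
grip_width: 0.0601
grip_force: 0.0
```

```bash
python3 st.py; python3 - <<'E'
from tgt import *
C=W(q,lt(q[5]));tz=M[:,2]
print(sh(C+.019*tz))
print([(np.round(toworld(d['at'],'side'),3).tolist(),round(d['conf'],2)) for d in (robot.get_image('side') is not None and robot.find_in('lock_tip','side'))[:2]])
E
```

```text
{'t': 19.45, 'joint_positions': [0.702, 0.359, -0.46, 2.237, -1.314, 0.119, 0.16], 'position': [0.572, -0.141, 0.135], 'ee_rot': [-3.117, -0.611, 0.132]} [[0.812, 0.145, 0.566], [0.108, -0.989, 0.099], [0.574, -0.02, -0.819]]
[-6.5, -3.8, 6.0]
[]
```

Emit:
jog_arm:
  motion:
    - [60, -8, -4, 10, 0]
    - [60, -8, -4, 10, 0]
    - [60, -8, -4, 10, 0]

```text
t: 19.92
position: [0.5703, -0.138, 0.1265]
ee_rot: [-3.11, -0.599, 0.133]
contact_force: [-0.4, 0.2, 0.6]
grip_width: 0.0599
grip_force: 0.0
```

```bash
python3 st.py; python3 - <<'E'
from tgt import *
C=W(q,lt(q[5]));tz=M[:,2]
print(sh(C+.019*tz))
E
```

```text
{'t': 19.925, 'joint_positions': [0.686, 0.371, -0.449, 2.238, -1.317, 0.118, 0.164], 'position': [0.57, -0.138, 0.127], 'ee_rot': [-3.11, -0.599, 0.133]} [[0.819, 0.15, 0.554], [0.109, -0.988, 0.106], [0.564, -0.026, -0.826]]
[-1.1, -0.8, -0.4]
```

Emit:
jog_arm:
  motion:
    - [0, -1, -1, 0, 0]
    - [0, -1, -1, 0, 0]
    - [0, -1, -1, 0, 0]
    - [0, -1, -1, 0, 0]
  squeeze: 8

```text
t: 20.42
position: [0.5692, -0.1368, 0.1264]
ee_rot: [-3.108, -0.598, 0.132]
contact_force: [-3.0, 6.5, 2.5]
grip_width: 0.0249
grip_force: 8.1
```

```bash
python3 st.py; python3 - <<'E'
from tgt import *
g=p-.0+(-.019)*M[:,2]
a=R.from_euler('z',-q[2]).apply(g-[q[0],q[1],0])-[-.06,-.215,.062]
print('lever angle',np.arctan2(a[0],a[2])+.5,np.hypot(a[0],a[2]),a[1])
for L in(.2,.35,.5,.65,.8,.95,1.03): print(L,np.round(M.T@(W(q,lt(L))-W(q,lt(.152)))*1e3,1).tolist())
E
```

```text
{'t': 20.425, 'joint_positions': [0.687, 0.37, -0.451, 2.241, -1.317, 0.119, 0.163], 'position': [0.569, -0.137, 0.126], 'ee_rot': [-3.108, -0.598, 0.132]} [[0.819, 0.151, 0.553], [0.109, -0.988, 0.108], [0.563, -0.028, -0.826]]
lever angle 0.15579392866739 0.0850449518537692 0.0006000323326334489
0.2 [3.9, -0.0, 1.1]
0.35 [15.8, -0.1, 5.8]
0.5 [26.8, -0.2, 12.1]
0.65 [36.8, -0.1, 20.1]
0.8 [45.4, -0.1, 29.4]
0.95 [52.6, 0.0, 39.9]
1.03 [55.8, 0.1, 46.0]
```

Emit:
jog_arm:
  motion:
    - [0, 4, 0, 1, 0]
    - [0, 12, 0, 4, 0]
    - [0, 19.5, 0, 8, 0]
    - [0, 27, 0, 12, 0]
    - [0, 27, 0, 12, 0]

```text
t: 21.05
position: [0.5985, -0.1322, 0.1316]
ee_rot: [-3.108, -0.598, 0.133]
contact_force: [-0.6, 5.1, -0.1]
grip_width: 0.0252
grip_force: 8.0
```

```bash
cat > lev.py <<'E'
from tgt import *
g=p-.019*M[:,2]
a=R.from_euler('z',-q[2]).apply(g-[q[0],q[1],0])-[-.06,-.215,.062]
L0=np.arctan2(a[0],a[2])+.5
print('lever angle',L0,np.hypot(a[0],a[2]),a[1],robot.get_obs()['contact_force'])
for L in(.65,.8,.95,1.0,1.03,1.06): print(L,sh(W(q,lt(L))+.019*M[:,2]))
E
python3 st.py; python3 lev.py
```

```text
{'t': 21.05, 'joint_positions': [0.537, 0.373, -0.309, 2.19, -1.224, 0.157, 0.03], 'position': [0.599, -0.132, 0.132], 'ee_rot': [-3.108, -0.598, 0.133]} [[0.819, 0.151, 0.553], [0.11, -0.988, 0.108], [0.563, -0.027, -0.826]]
lever angle 0.5116083864213806 0.08526623542942138 0.0006469384941178713 [-0.57807656  5.13904069 -0.05709123]
0.65 [9.0, 0.7, 7.6]
0.8 [17.7, 0.8, 16.9]
0.95 [24.8, 0.9, 27.5]
1.0 [26.9, 0.9, 31.2]
1.03 [28.0, 1.0, 33.5]
1.06 [29.0, 1.0, 35.8]
```

Emit:
jog_arm:
  motion:
    - [0, 9, 0, 7.5, 0]
    - [0, 14, 0, 12, 0]
    - [0, 18, 0, 17, 0]
    - [0, 22, 0, 22, 0]
    - [0, 25, 0, 27.5, 0]
    - [0, 27, 0, 31.5, 0]
    - [0, 29, 0, 36, 0]
    - [0, 29.5, 0, 37.5, 0]
    - [0, 29.5, 0, 37.5, 0]

```text
t: 22.18
position: [0.643, -0.1252, 0.1178]
ee_rot: [-3.108, -0.599, 0.133]
contact_force: [-4.5, 6.3, 6.2]
grip_width: 0.0248
grip_force: 8.0
```

```bash
python3 st.py; python3 lev.py
```

```text
{'t': 22.175, 'joint_positions': [0.445, 0.439, -0.255, 2.117, -1.228, 0.142, 0.003], 'position': [0.643, -0.125, 0.118], 'ee_rot': [-3.108, -0.599, 0.133]} [[0.819, 0.151, 0.554], [0.109, -0.988, 0.108], [0.564, -0.028, -0.826]]
lever angle 1.071986243828477 0.08496994236663921 0.000906617895669648 [-4.54243742  6.31792678  6.17715287]
0.65 [-20.4, 0.6, -29.2]
0.8 [-11.7, 0.6, -19.8]
0.95 [-4.6, 0.8, -9.3]
1.0 [-2.5, 0.8, -5.6]
1.03 [-1.4, 0.9, -3.3]
1.06 [-0.4, 0.9, -1.0]
```

Emit:
jog_arm:
  motion:
    - [0, 1.2, 0, 2.7, 0]
    - [0, 1.2, 0, 2.7, 0]

```text
t: 22.42
position: [0.6453, -0.1248, 0.116]
ee_rot: [-3.108, -0.598, 0.132]
contact_force: [-4.4, 6.0, 5.0]
grip_width: 0.025
grip_force: 8.0
```

```bash
python3 lev.py|head -1
```

```text
lever angle 1.1060055631856727 0.0847915773681399 0.0009283921437487075 [-4.38923281  5.9698721   5.00585038]
```

The push force plateaus at about 7 N, against about 1 N for free travel. The lever is on its stop and the pads are slipping. I'll release and back out.

Emit:
jog_arm:
  motion:
    - [60, 0, 0, 0, 0]
    - [60, 0, 0, 0, 0]
    - [60, 0, 0, 0, 0]
    - [60, 0, 0, -30, 0]
    - [60, 0, 0, -70, 0]
    - [60, 0, 0, -120, 0]
    - [60, 0, 0, -170, 0]
    - [60, 0, 0, -200, 0]
    - [60, 0, 0, -200, 0]

```text
t: 23.55
position: [0.535, -0.1482, 0.2835]
ee_rot: [-3.112, -0.602, 0.131]
contact_force: [0.7, 0.6, -0.0]
grip_width: 0.0599
grip_force: 0.0
```

```bash
python3 st.py; python3 - <<'E'
from look import *
from scipy.optimize import least_squares
t=avg('top',4);s_=avg('side',4);np.save('t2.npy',t);np.save('s2.npy',s_)
# dark ball centroid near the predicted place, per camera
for cm,im in(('top',t),('side',s_)):
    p=proj(W(q,lt(1.0)),cm)[0];x,y=np.round(p).astype(int)
    g=im.mean(2)[y-9:y+10,x-9:x+10];print(cm,p,[ (L,np.round(proj(W(q,lt(L)),cm)[0],1).tolist()) for L in(.9,1.0)])
    print('\n'.join(' '.join('%3d'%v for v in r) for r in g[::1]))
E
```

```text
{'t': 23.55, 'joint_positions': [0.169, 0.025, 0.213, 2.145, -0.646, 0.539, -0.561], 'position': [0.535, -0.148, 0.284], 'ee_rot': [-3.112, -0.602, 0.131]} [[0.817, 0.148, 0.558], [0.108, -0.989, 0.104], [0.567, -0.025, -0.824]]
top [372.01549836 248.99863533] [(0.9, [372.6, 251.8]), (1.0, [372.0, 249.0])]
 90  90  91  90  89  90  91  91  94  95  96  95  95  94  92  91  90  89  89
 90  90  91  90  90  89  89  90  90  90  91  90  90  89  90  89  90  89  89
 91  90  91  90  91  91  89  89  87  87  89  89  88  89  88  89  88  88  89
 91  91  90  90  91  89  85  80  74  73  80  84  87  90  89  88  88  90  88
 91  92  91  91  90  81  67  54  50  49  55  65  78  87  89  89  90  90  89
 90  91  91  89  80  62  46  39  36  35  39  45  61  79  88  89  90  89  90
 89  90  90  83  62  44  37  35  35  36  35  37  46  65  83  90  89  90  91
 89  90  87  74  49  36  35  35  36  36  36  36  37  53  79  88  90  89  89
 90  89  86  68  46  36  37  38  40  41  39  37  35  47  72  86  89  89  90
 89  89  84  66  46  40  40  43  43  41  41  38  36  46  72  86  90  89  90
 89  89  85  71  49  41  42  43 
[... 1475 characters left out ...]
  59  63  64  63
 67  69  68  68  64  55  39  33  33  31  29  28  28  34  47  62  66  68  72
 66  66  64  63  64  53  42  30  27  26  30  25  28  38  58  75  78  77  80
 65  61  60  61  60  60  52  44  30  29  26  26  35  53  72  80  82  82  80
 61  61  64  64  71  80  85  75  55  43  38  34  50  64  75  80  81  81  84
 66  66  66  72  89 103 112 104  86  65  54  57  67  78  83  82  80  82  82
 74  75  77  86 101 118 124 115  98  82  73  73  77  83  82  84  80  80  84
 80  80  86  99 115 127 124 110  92  85  81  80  82  83  82  80  82  83  81
 84  83  91 108 124 126 116  99  89  81  83  82  84  81  81  80  79  81  83
 83  84 101 119 123 119 107  90  85  81  82  81  83  81  81  82  83  82  81
```

The ball sits at (371.3,248.6) in the top view, against (372.0,249.0) predicted for fully over. The arm is clear, so I'm handing in.

```bash
python3 -c "
from bench import robot
print(robot.finish_job())"
```

```text
the job is handed in; nothing more can be done
None
```

I lined the crank nose up with the lug to within about 0.01 rad by my image measurement, then threw the lock lever fully over to its stop, let go, backed the arm clear and handed the job in at about 24 s; I saw no contact with the ring or the loose parts but did not check them separately at the end.

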